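# Take the rejected coupler bolt off the keyhole rack

### The job

Two coupler bolts hang in the keyhole slots of the yellow rack on the inspection bench; the one with the red cap has been rejected. Slide the red-capped bolt along its slot to the wide round end, lift it up out of the rack and stand it upright on its head in the black tray, then let go. Leave the blue-capped bolt hanging where it is.

Things in the scene. Friction and masses are not known exactly. Their poses are not given: they have to be found in the camera images.
- red_bolt: Rejected bolt, one rigid 0.3 kg piece, 101 mm tall, hanging upright. Origin: centre of underside, z up. From the origin up: round head 40 mm across (0-16 mm), shank 10 (16-50), washer 66 (50-55) whose underside rests on the rack plate, nut 32 (55-67), red cylindrical cap 34 across (67-101). Grip cap and nut from above. Stands by itself on its flat head.
- blue_bolt: The good bolt, same shape, sizes and origin as the red one but with a blue cap. It hangs in the other outer slot of the rack and stays there.
- rack: Fixed yellow plate on 4 legs, x -100..85, y -125..125 mm, 8 thick, top 100 mm above bench. Origin on the bench, z up, yaw within 0.45 rad. Keyhole slots along x at y = -75, 0 (empty), 75: wide round end 60 mm across centred at x = -45 (robot's side), narrow part 20 wide on to x = +55. Bolts hang in the outer slots at x 15..40; a head passes up only through the wide end, within 8 mm of its centre.
- tray: Fixed black open tray on the bench, 200 mm (x) by 180 mm (y), 35 mm high, walls and floor 5 mm thick, empty. Origin at the centre of its underside, z up. It may be turned about z.
Not all that is in view belongs to the job. What is shaped like the red_bolt but pink is not meant.

How it is judged:
By the outcome, as a careful person would: the job done as asked, in the order asked, and still so for the second after the job is handed in, with the robot touching nothing.
It also fails if it takes over 42 s, if anything falls off the work surface, if the arm or the gripper's body presses on something with over 40 N, if the wrist force passes 120 N, or if a joint passes its speed limit or range.

### The arm

A 6-joint arm with a two-finger parallel gripper is mounted at the origin on the work surface. World frame = base frame: x ahead of the robot, y to its left, z up, the work surface at z = 0. Lengths are in m, angles in rad, forces in N, time in s.
With the tool pointing down it reaches from about 0.3 to 0.825 m from the base axis. Payload 5.4 kg.
Tool frame: the origin (TCP) lies at the very end of the fingers, on their centre line; the grasp point (between the pads) lies 19 mm behind it; z points along the fingers, x is the direction in which the jaws open and shut, and the axes are right-handed (so a half turn about z gives the same grasp; the last joint's range is limited). The gripper opens to 92 mm and grips with 3 to 60 N. Pads are 20 mm wide; open, the fingers measure 128 mm over their backs; the gripper's body (75 mm by 189 mm) begins 69 mm behind the grasp point.
Start: joints at [-0.21, 0.158, 1.597, -0, 1.386, -0.21], TCP at [0.575, -0, 0.215] pointing down, gripper open.
Joint ranges: [-2.91, 2.91], [-0.94, 2.29], [0.18, 2.7], [-1.29, 4.43], [0.17, 2.64], [-3, 3]. Speed limits (rad/s): [2.57, 2.57, 3.14, 3.14, 3.14, 3.14].

### API

Orientations are given as a unit quaternion [w, x, y, z].
In Python, from plant import arm gives the robot as it stands.
- The arm moves only by the tool play_rows, never from a script. Its argument "rows" is text: rows parted by semicolons, each of 7 numbers parted by spaces: the closure, from 0 (fully open) to 1 (shut), then the shift along the tool's x, y, z in m, then the turn, a rotation vector about the tool's x, y, z in rad. In form: grip dx dy dz ax ay az; .... A call has 1 to 20 rows; each row shifts and turns the commanded pose from where the row before left it, along the tool's axes as they then stand; what a row does not reach is not made up. A row lasts 1/10 s, in which the tool goes at most 50 mm and 8.59 degrees, less where a joint would pass 70% of its speed; a pose out of reach is approached as far as the arm can. A call is refused whole if a number of a shift passes 0.05 or a number of a turn 0.15, either way. A call with a gripper value outside its range is refused whole. The fingers move at their own pace and stop on an object; "force" is the grip in N (left out, the last holds). Time passes only in rows, so rows that do not move let the fingers close. It gives the time, the measured TCP pose, the force and the opening at its end, in the units of the state.
- arm.read_state(): the state, without advancing time (a new reading comes with each control period).
- arm.camera(name): name is "scene" or "side" or "wrist"; returns a dict with "image" (480x640x3 uint8, red, green, blue), "vfov" (degrees; the focal length in pixels is half the picture's height over the tangent of half this angle, whatever the lens; pixels are square), "cx", "cy" (the principal point, pixels), "k1" (the pictures are not rectified: a ray, as slopes to the right and down, at radius r is drawn at 1 + k1 r^2 times it, then the intrinsics apply), "origin" and "orientation" of the camera in the world. Camera axes: x right, y down, z forward; pixel columns grow to the right and rows downward; lengths in m; the calibration is good to about 2 mm. A picture is of the moment at which its call begins. There is no depth.
- arm.hand_in(): hands the job in, once; it reports no verdict.
The state is a dict: "clock": time; "joints": joint angles; "joint_velocities": joint speeds; "joint_efforts": joint torques, N m; "position": TCP position; "orientation": TCP orientation; "ft_force": force on the tool from outside, world axes, zero at the start; "torque": the same for the moment, N m; "finger_gap": opening from 0.0 (shut) to 1.0 (fully open).
Only numpy, scipy, OpenCV 4.12 (cv2) and the standard library are available. Lean on these libraries where they do the work, as an engineer would, in place of code of your own. Each camera call takes 0.05 s, during which the arm holds its last target.

## Working session

There is one attempt and no reset: what is moved stays moved. The work goes in short steps, Python scripts to look and compute and a tool call to move; the robot and the scene stay as the last step left them, time stands still between calls to the robot, and variables do not carry over. Pictures are saved under pics/ and viewed, and the job is handed in when it is done.

Besides the shell and the picture viewer there is one more tool, called as name(argument=value, ...) on one line, values as JSON. play_rows: Moves the arm, as the interface text tells. Its arguments: {"type":"object","properties":{"rows":{"type":"string"},"force":{"type":"number"}},"required":["rows"]}

```bash
ls; mkdir -p pics; python3 - <<'E'
from plant import arm
import cv2,pickle
d={}
for n in("scene","side","wrist"):
    c=arm.camera(n);d[n]=c
    cv2.imwrite(f"pics/{n}0.png",c["image"][:,:,::-1])
    print(n,{k:v for k,v in c.items() if k!="image"})
pickle.dump(d,open("c0.pkl","wb"))
print(arm.read_state())
E
```

```text
pics
scene {'vfov': 53.29127228583803, 'cx': 321.02387546810616, 'cy': 244.60268217024156, 'k1': -0.1068241315993491, 'origin': array([0.96750171, 0.31826539, 0.82501882]), 'orientation': array([-0.10059733,  0.38230362,  0.88561563, -0.24373977])}
side {'vfov': 51.51403017552602, 'cx': 318.46458287611244, 'cy': 247.86788339042292, 'k1': -0.1354422046999031, 'origin': array([0.31727186, 0.42540071, 0.61923225]), 'orientation': array([ 0.11699296, -0.26437765,  0.88872611, -0.35578505])}
wrist {'vfov': 67.19727436978464, 'cx': 321.35198549138255, 'cy': 242.71600391447677, 'k1': 0.01498874937351779, 'origin': array([0.57490544, 0.08280453, 0.38394456]), 'orientation': array([ 1.46949653e-01,  9.89143235e-01,  1.68073431e-05, -1.20811157e-03])}
{'clock': 0.15, 'joints': array([-2.10119320e-01,  1.58898167e-01,  1.59795783e+00,  3.86523932e-06,
        1.38618040e+00, -2.10102746e-01]), 'joint_velocities': array([-0.00043227, -0.00125392, -0.00338515, -0.0018723 , -0.00154159,
       -0.00118767]), 'joint_efforts': array([ 3.99315013e-04, -3.85916662e+01, -3.22434962e+01,  7.02334754e-02,
        3.51220253e-02, -9.48688057e-05]), 'position': array([5.74513726e-01, 7.27051004e-05, 2.13841083e-01]), 'orientation': array([-1.52418301e-04,  9.99999739e-01, -8.64337191e-06, -7.05603991e-04]), 'ft_force': array([-0.18663335,  0.1792258 , -0.37381173]), 'torque': array([-0.0390277 , -0.03641693,  0.00608213]), 'finger_gap': 0.9990897216159528}
```

View pics/scene0.png

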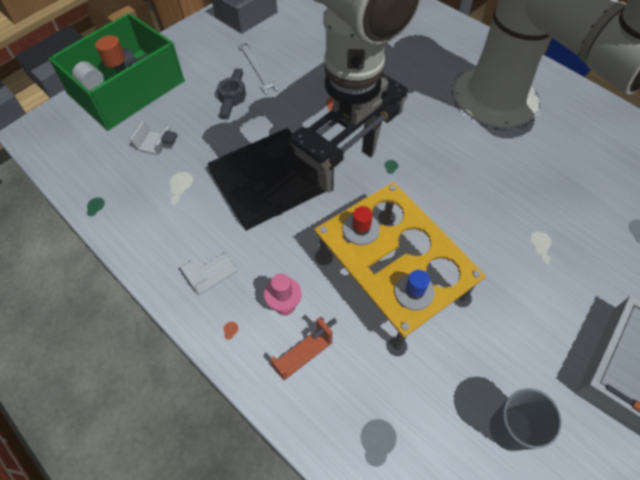

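View pics/side0.png

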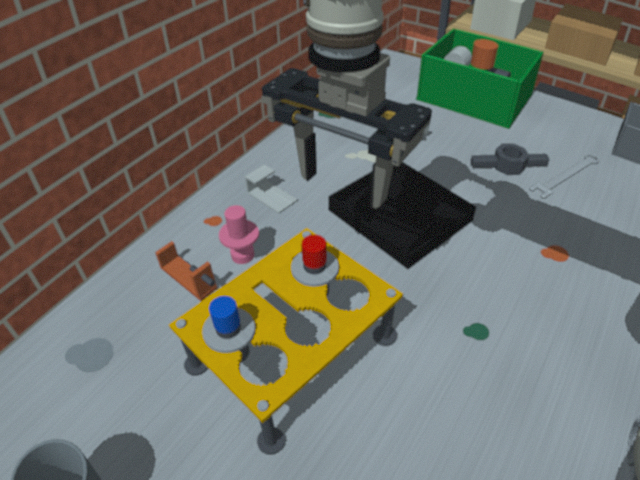

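View pics/wrist0.png

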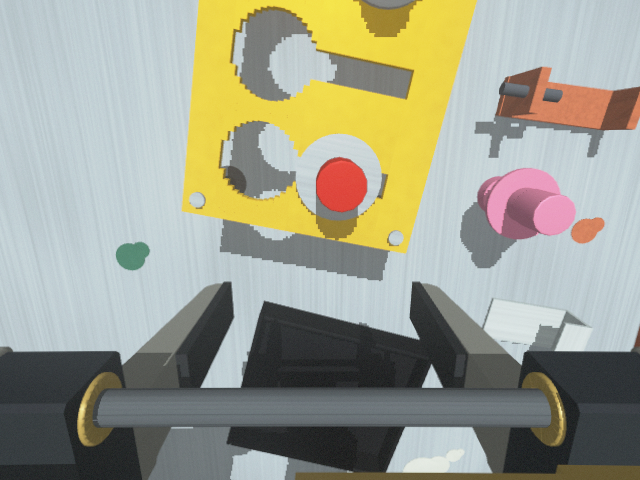

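The scene view shows the red cap at (362,218), blue at (418,284), the rack in yellow and the tray at about (262,180). In the side view red is at (314,252), and in the wrist view at (341,185).

Possible confusions, in scene pixels:
- Pink bolt at (281,290): a free-standing decoy.
- Orange cylinder in the green bin at (109,50).
- Orange bracket at (303,348).
- Red-capped bolt in the rack's outer slot at (362,218): this one fits the description.

```bash
cat > h.py <<'E'
import numpy as np,cv2
from scipy.spatial.transform import Rotation as R
def KD(c):
    f=240/np.tan(np.radians(c["vfov"])/2)
    return np.array([[f,0,c["cx"]],[0,f,c["cy"]],[0,0,1]]),np.array([c["k1"],0,0,0.])
def rot(c): return R.from_quat(np.asarray(c["orientation"]),scalar_first=True).as_matrix()
def cast(c,px,z):
    K,D=KD(c);p=cv2.undistortPoints(np.asarray(px,float).reshape(-1,1,2),K,D).reshape(-1,2)
    d=np.c_[p,np.ones(len(p))]@rot(c).T;o=np.asarray(c["origin"])
    return o+d*((z-o[2])/d[:,2])[:,None]
def proj(c,P):
    K,D=KD(c);M=rot(c).T
    return cv2.projectPoints(np.asarray(P,float).reshape(-1,1,3),cv2.Rodrigues(M)[0],-M@np.asarray(c["origin"]),K,D)[0].reshape(-1,2)
def big(m):
    cs,_=cv2.findContours(m.astype(np.uint8),cv2.RETR_EXTERNAL,cv2.CHAIN_APPROX_NONE)
    return max(cs,key=cv2.contourArea).reshape(-1,2)
def masks(c):
    h=cv2.cvtColor(c["image"],cv2.COLOR_RGB2HSV);H,S,V=[h[...,i].astype(int) for i in range(3)]
    return dict(red=((H<5)|(H>175))&(S>190)&(V>90),blue=(H>110)&(H<130)&(S>150)&(V>70),
      yellow=(H>18)&(H<30)&(S>150)&(V>110),black=(V<60)&(S<90),pink=(H>160)&(H<176)&(S>80)&(S<190))
E
python3 - <<'E'
import pickle;from h import *
d=pickle.load(open("c0.pkl","rb"))
for n in d:
    c=d[n];m=masks(c)
    for k in("red","blue"):
        try:q=big(m[k])
        except ValueError: continue
        hull=cv2.convexHull(q);print(n,k,len(q),q.mean(0),cv2.boundingRect(q),cv2.contourArea(q))
    q=big(m["yellow"]);P=cast(c,q,0.1)[:,:2]*1000
    r=cv2.minAreaRect(P.astype(np.float32));print(n,"yellow",r); print(cv2.boxPoints(r).round(1).tolist())
    q=big(m["black"]);print(n,"black",cv2.boundingRect(q))
# crop
c=d["wrist"]["image"][:,:,::-1][80:280,180:480];cv2.imwrite("pics/crop_red.png",cv2.resize(c,None,fx=2.5,fy=2.5))
c=d["side"]["image"][:,:,::-1][140:280,310:490];cv2.imwrite("pics/crop_tray.png",np.clip(cv2.resize(c,None,fx=4,fy=4).astype(int)*3,0,255).astype(np.uint8))
E
```

```text
scene red 59 [362.83050847 217.88135593] (354, 207, 17, 24) 240.5
scene blue 159 [565.79874214  57.27044025] (546, 44, 43, 31) 347.5
scene yellow ((580.1931762695312, 128.15118408203125), (250.4932098388672, 184.17706298828125), 78.80718231201172)
[[465.5, 23.200000762939453], [646.2000122070312, -12.600000381469727], [694.7999877929688, 233.10000610351562], [514.2000122070312, 268.8999938964844]]
scene black (209, 66, 199, 163)
side red 86 [313.59302326 251.10465116] (303, 236, 23, 32) 577.0
side blue 1 [223. 333.] (223, 333, 1, 1) 0.0
side yellow ((576.6162719726562, 129.0052947998047), (250.8765869140625, 188.53955078125), 78.79293823242188)
[[459.79998779296875, 24.299999237060547], [644.7000122070312, -12.399999618530273], [693.5, 233.6999969482422], [508.5, 270.3999938964844]]
side black (329, 162, 147, 106)
wrist red 1 [350. 209.] (350, 209, 1, 1) 0.0
wrist yellow ((570.7642822265625, 95.6728744506836), (183.6965789794922, 184.48243713378906), 78.87596893310547)
[[462.5, 23.299999237060547], [643.5999755859375, -12.199999809265137], [679.0, 168.0], [498.0, 203.60000610351562]]
wrist black (242, 284, 226, 104)
```

View pics/crop_red.png

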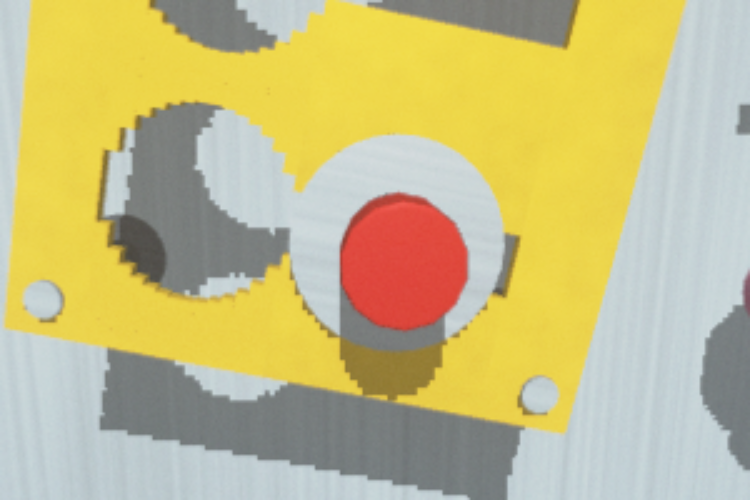

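View pics/crop_tray.png

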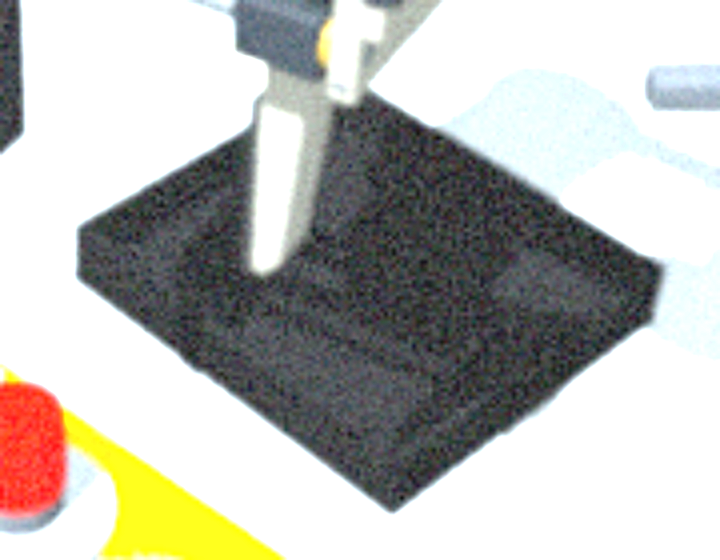

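The crop confirms the choice: a red cap on a washer hanging in the outer slot, with the wide end to its left (robot side). Next I measure the bolt, hole and tray.

```bash
python3 - <<'E'
import pickle;from h import *
d=pickle.load(open("c0.pkl","rb"))
c=d["wrist"];h=cv2.cvtColor(c["image"],cv2.COLOR_RGB2HSV).astype(int);print(h[187,345])
m=((h[...,0]<8)|(h[...,0]>172))&(h[...,1]>150)&(h[...,2]>200);m[300:]=0;m[:,450:]=0
q=big(m);print(cv2.boundingRect(q),cv2.minEnclosingCircle(q))
P=cast(c,q,.151)[:,:2]*1000;r=cv2.minEnclosingCircle(P.astype(np.float32));print("redtop",r, cv2.fitEllipse(P.astype(np.float32)))
for n,z in(("scene",.134),("side",.134)):
    q=big(masks(d[n])["red"]);x,y,w,hh=cv2.boundingRect(q);M=cv2.moments(q);print(n,cast(d[n],[M['m10']/M['m00'],M['m01']/M['m00']],z)*1000)
# rack frame
t=np.array([.5865,.1266]);a=-.195;Rm=np.array([[np.cos(a),-np.sin(a)],[np.sin(a),np.cos(a)]])
red=np.array(r[0])/1000;print("red in rack",(Rm.T@(red-t))*1000)
print("wide",Rm@[-.045,-.075]+t)
# overlay check
for n in("scene","wrist","side"):
    im=d[n]["image"][:,:,::-1].copy()
    for x,y in[(-.1,-.125),(.085,-.125),(.085,.125),(-.1,.125)]:
        p=proj(d[n],np.r_[Rm@[x,y]+t,.1])[0];cv2.circle(im,tuple(p.round().astype(int).tolist()),3,(255,0,255),1)
    for yy in(-.075,0,.075):
      th=np.linspace(0,6.28,60);C=np.array([np.r_[Rm@[-.045+.03*np.cos(u),yy+.03*np.sin(u)]+t,.1] for u in th])
      cv2.polylines(im,[proj(d[n],C).round().astype(np.int32).reshape(-1,1,2)],True,(255,0,255),1)
    cv2.imwrite(f"pics/ov_{n}.png",im)
s=d["side"]
b=cast(s,[[330,209.5],[408,267.5],[473.75,220]],0)*1000;print("tray bottom",b.round(1).tolist())
b=cast(s,[[329.5,197.5],[475.5,206]],.035)*1000;print("tray top",b.round(1).tolist())
b=cast(d["scene"],[[208,169],[248,227],[290,130]],.035)*1000;print("tray scene",b.round(1).tolist())
w=d["wrist"];b=cast(w,[[264,302],[434,345],[228,444]],.035)*1000;print("tray wrist",b.round(1).tolist())
E
```

```text
[  2 185 223]
(317, 160, 50, 52) ((341.0605163574219, 185.5213165283203), 25.54344940185547)
redtop ((587.1720581054688, 50.12968444824219), 16.364070892333984) ((587.1458129882812, 50.11125946044922), (31.554433822631836, 31.859905242919922), 16.308237075805664)
scene [[584.5900927   47.95149499 134.        ]]
side [[586.4977183   49.21110282 134.        ]]
red in rack [ 15.47670911 -74.89080249]
wide [0.52782036 0.06174092]
tray bottom [[695.1, -160.3, 0.0], [507.1, -108.0, 0.0], [456.5, -278.5, 0.0]]
tray top [[692.2, -154.2, 35.0], [459.5, -275.6, 35.0]]
tray scene [[662.0, -313.3, 35.0], [702.1, -139.9, 35.0], [462.9, -264.6, 35.0]]
tray wrist [[513.1, -89.0, 35.0], [698.0, -140.8, 35.0], [461.2, -277.4, 35.0]]
```

```bash
python3 - <<'E'
import cv2,numpy as np
a=cv2.imread("pics/ov_wrist.png")[0:280,160:500];b=cv2.imread("pics/ov_scene.png")[120:350,200:500]
b=cv2.resize(b,(365,280));cv2.imwrite("pics/ov.png",cv2.resize(np.hstack([a,b]),(800,318)))
E
```

```text
(no output)
```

View pics/ov.png

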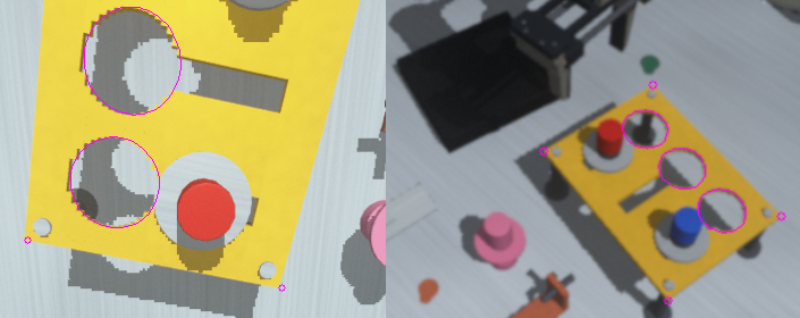

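The wrist overlay fits the hole and plate edges. The red bolt sits at rack (15, -75), so it needs to slide about 60 mm. The tray centre is about (0.578, -0.213). I'll move above the bolt, align with the rack, and look again.

play_rows(rows="0 0.006 -0.025 0 0 0 0; 0 0.0065 -0.025 0 0 0 0; 0 0 0 0 0 0 0.1; 0 0 0 0 0 0 0.095; 0 0 0 0 0 0 0; 0 0 0 0 0 0 0", force=30)

```text
clock: 0.75
position: [0.5873, 0.0499, 0.2144]
orientation: [-0.0, 0.995, -0.096, -0.0]
ft_force: [-0.6, -0.8, 0.2]
finger_gap: 1.0
```

```bash
python3 - <<'E'
from plant import arm;from h import *
c=arm.camera("wrist");cv2.imwrite("pics/w1.png",c["image"][:,:,::-1])
h=cv2.cvtColor(c["image"],cv2.COLOR_RGB2HSV).astype(int)
m=((h[...,0]<8)|(h[...,0]>172))&(h[...,1]>150)&(h[...,2]>200)
q=big(m);P=cast(c,q,.151)[:,:2]*1000;print(cv2.boundingRect(q),cv2.minEnclosingCircle(P.astype(np.float32)))
q=big(masks(c)["yellow"]);P=cast(c,q,.1)[:,:2]*1000;print(cv2.boxPoints(cv2.minAreaRect(P.astype(np.float32))))
s=arm.read_state();print(s["clock"],s["position"],R.from_quat(s["orientation"],scalar_first=True).as_matrix().round(3))
t=np.array([.5865,.1266]);a=-.195;Rm=np.array([[np.cos(a),-np.sin(a)],[np.sin(a),np.cos(a)]])
print("tcp in rack",Rm.T@(s["position"][:2]-t))
E
```

```text
(298, 237, 47, 44) ((587.148193359375, 50.247779846191406), 16.13862419128418)
[[462.7235    23.4169  ]
 [643.8174   -11.937035]
 [685.6825   202.50905 ]
 [504.58862  237.86298 ]]
0.8 [0.58734967 0.04987516 0.21440079] [[ 0.981 -0.192 -0.   ]
 [-0.192 -0.981  0.   ]
 [-0.     0.    -1.   ]]
tcp in rack [ 0.01570027 -0.07510609]
```

View pics/w1.png

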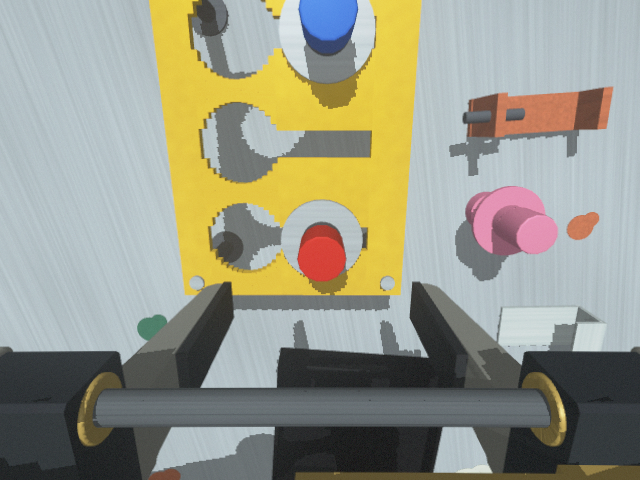

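The wrist view shows the red cap at (321,255), between the fingers. The measured bolt position (587.1, 50.2) agrees with the TCP to within 0.5 mm. Descend and grip.

play_rows(rows="0 0 0 0.035 0 0 0; 0 0 0 0.035 0 0 0; 0 0 0 0.034 0 0 0; 0 0 0 0 0 0 0; 0 0 0 0 0 0 0; 1 0 0 0 0 0 0; 1 0 0 0 0 0 0; 1 0 0 0 0 0 0; 1 0 0 0 0 0 0; 1 0 0 0 0 0 0; 1 0 0 0 0 0 0; 1 0 0 0 0 0 0; 1 0 0 0 0 0 0", force=30)

```text
clock: 2.1
position: [0.5873, 0.05, 0.1105]
orientation: [0.0, 0.995, -0.097, -0.0]
ft_force: [-1.4, 0.0, 1.3]
finger_gap: 0.365
```

The gap of 0.365 × 92 mm is about 34 mm, which matches the cap. Lift 4 mm, then slide 60 mm along the slot.

play_rows(rows="1 0 0 -0.002 0 0 0; 1 0 0 -0.002 0 0 0; 1 0 0 0 0 0 0; 1 -0.005 0 0 0 0 0; 1 -0.01 0 0 0 0 0; 1 -0.01 0 0 0 0 0; 1 -0.01 0 0 0 0 0; 1 -0.01 0 0 0 0 0; 1 -0.01 0 0 0 0 0; 1 -0.005 0 0 0 0 0; 1 0 0 0 0 0 0; 1 0 0 0 0 0 0; 1 0 0 0 0 0 0")

```text
clock: 3.4
position: [0.5291, 0.0614, 0.1148]
orientation: [0.0, 0.995, -0.097, 0.0]
ft_force: [0.9, 0.4, -3.9]
finger_gap: 0.366
```

```bash
python3 - <<'E'
from plant import arm;from h import *
s=arm.read_state();t=np.array([.5865,.1266]);a=-.195;Rm=np.array([[np.cos(a),-np.sin(a)],[np.sin(a),np.cos(a)]])
print("tcp in rack",Rm.T@(s["position"][:2]-t),s["ft_force"],s["torque"])
o=[]
for n in("scene","side"):
    c=arm.camera(n);o.append(c["image"][:,:,::-1])
cv2.imwrite("pics/s2.png",cv2.resize(np.hstack([o[0][130:370,260:520],o[1][190:430,160:420]]),(800,370)))
E
```

```text
tcp in rack [-0.04367574 -0.07503709] [ 0.87915538  0.36965389 -3.90691058] [-0.04554581 -0.01457332 -0.01908063]
```

View pics/s2.png

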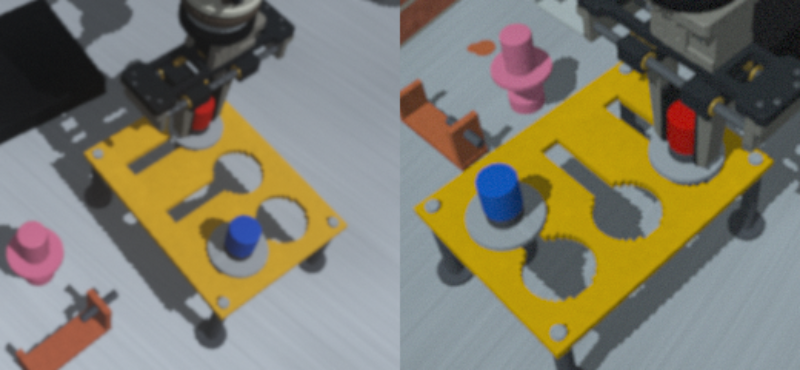

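Both views show the red washer over the wide hole. The TCP reads about 1 mm from the hole centre, and only the bolt's weight shows on the wrist. Centre it and lift.

play_rows(rows="1 -0.001 0 0 0 0 0; 1 0 0 -0.008 0 0 0; 1 0 0 -0.008 0 0 0; 1 0 0 -0.008 0 0 0; 1 0 0 -0.008 0 0 0; 1 0 0 -0.008 0 0 0; 1 0 0 -0.008 0 0 0; 1 0 0 -0.012 0 0 0; 1 0 0 -0.02 0 0 0; 1 0 0 0 0 0 0; 1 0 0 0 0 0 0")

```text
clock: 4.6
position: [0.5279, 0.0618, 0.195]
orientation: [0.0, 0.995, -0.097, 0.001]
ft_force: [-0.5, 0.1, -4.6]
finger_gap: 0.367
```

```bash
python3 - <<'E'
from plant import arm;from h import *
s=arm.read_state();M=R.from_quat(s["orientation"],scalar_first=True).as_matrix()
print(s["position"],M.T@(np.array([.578,-.213,0])-s["position"]))
o=[]
for n in("scene","side"):
    c=arm.camera(n);o.append(c["image"][:,:,::-1])
cv2.imwrite("pics/s3.png",cv2.resize(np.hstack([o[0][80:320,200:460],o[1][130:370,220:480]]),(800,370)))
im=o[0]
E
```

```text
[0.52792114 0.06177902 0.19496743] [0.10215751 0.25988585 0.1950561 ]
```

View pics/s3.png

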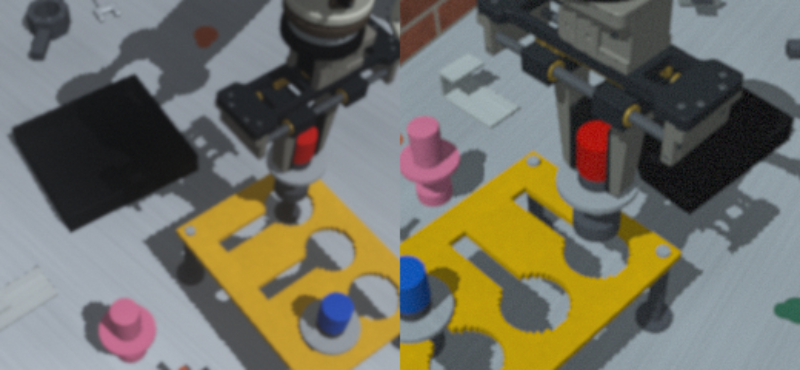

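The bolt is free of the rack, with its head at about z = 0.135, and the tray is now fully visible in the scene view. Quick check of the tray centre from that view.

```bash
python3 - <<'E'
from plant import arm;from h import *
for n in("scene",):
    c=arm.camera(n);g=(c["image"].max(2)<45);g[:80]=0;g[:,:190]=0;g[:,345:]=0;g[250:]=0
    g=cv2.morphologyEx(g.astype(np.uint8),cv2.MORPH_OPEN,np.ones((7,7)));q=big(g)
    r=cv2.approxPolyDP(cv2.convexHull(q),6,True).reshape(-1,2);print(r.tolist())
    print(cast(c,r,.035)[:,:2].round(4).tolist(), cast(c,r,0)[:,:2].round(4).tolist())
    print(cv2.minAreaRect((cast(c,q,.035)[:,:2]*1000).astype(np.float32)))
E
```

```text
[[288, 131], [327, 179], [327, 190], [244, 226], [210, 163]]
[[0.4682, -0.2657], [0.5087, -0.1078], [0.5297, -0.0881], [0.706, -0.1475], [0.6483, -0.3231]] [[0.446, -0.2916], [0.4884, -0.1266], [0.5103, -0.1061], [0.6944, -0.1681], [0.6342, -0.3515]]
((586.17578125, -206.36801147460938), (198.3276824951172, 201.73141479492188), 74.62529754638672)
```

This rectangle includes the near wall faces, so it is biased towards the camera. It still supports a centre near (0.578, -0.213). Carry the bolt over.

play_rows(rows="1 0.005 0.013 0 0 0 0; 1 0.009 0.022 0 0 0 0; 1 0.012 0.03 0 0 0 0; 1 0.012 0.03 0 0 0 0; 1 0.012 0.03 0 0 0 0; 1 0.012 0.03 0 0 0 0; 1 0.012 0.03 0 0 0 0; 1 0.012 0.03 0 0 0 0; 1 0.009 0.025 0 0 0 0; 1 0.007 0.02 0 0 0 0; 1 0 0 0 0 0 0; 1 0 0 0 0 0 0; 1 0 0 0 0 0 0")

```text
clock: 6.05
position: [0.5771, -0.2122, 0.1943]
orientation: [-0.0, 0.995, -0.097, -0.0]
ft_force: [-0.3, -0.2, -3.7]
finger_gap: 0.367
```

```bash
python3 - <<'E'
from plant import arm;from h import *
o=[]
for n in("scene","side"):
    c=arm.camera(n);o.append(c["image"][:,:,::-1])
cv2.imwrite("pics/s4.png",np.clip(1.5*cv2.resize(np.hstack([o[0][50:290,160:420],o[1][90:330,270:530]]),(800,370)),0,255))
E
```

```text
[ WARN:0@2.236] global loadsave.cpp:1063 imwrite_ Unsupported depth image for selected encoder is fallbacked to CV_8U.
```

View pics/s4.png

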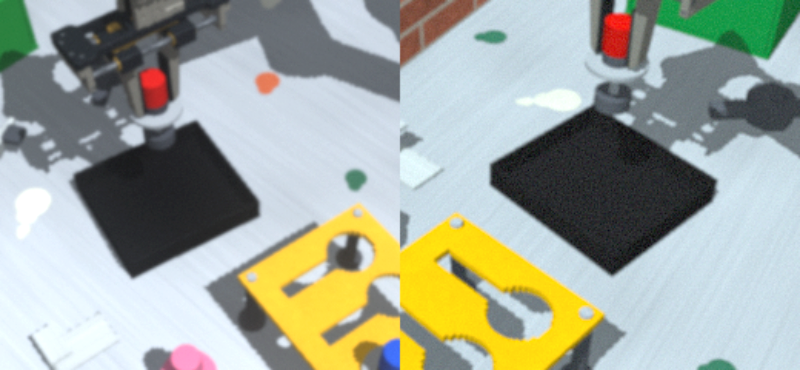

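The bolt hangs above the tray (it appears raised in both views because of its height). Lowering: contact is expected at TCP z of about 0.0655.

play_rows(rows="1 0 0 0.01 0 0 0; 1 0 0 0.02 0 0 0; 1 0 0 0.025 0 0 0; 1 0 0 0.025 0 0 0; 1 0 0 0.02 0 0 0; 1 0 0 0.015 0 0 0; 1 0 0 0.007 0 0 0; 1 0 0 0.003 0 0 0; 1 0 0 0 0 0 0; 1 0 0 0 0 0 0")

```text
clock: 7.15
position: [0.5781, -0.2135, 0.0708]
orientation: [0.0, 0.995, -0.097, 0.001]
ft_force: [0.1, -0.0, -2.9]
finger_gap: 0.362
```

```bash
python3 - <<'E'
from plant import arm;from h import *
o=[]
for n in("scene","side"):
    c=arm.camera(n);o.append(c["image"][:,:,::-1])
cv2.imwrite("pics/s5.png",np.clip(1.5*cv2.resize(np.hstack([o[0][50:290,160:420],o[1][90:330,270:530]]),(800,370)),0,255).astype(np.uint8))
E
```

```text
(no output)
```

View pics/s5.png

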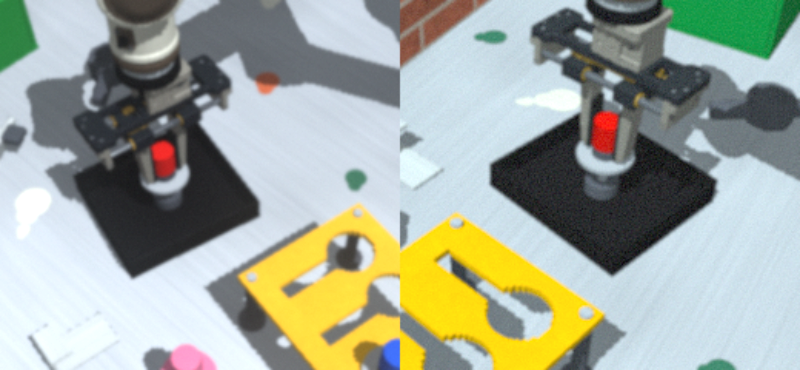

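The bolt is inside the tray near the centre and still hanging free at -2.9 N. About 5 mm remain.

play_rows(rows="1 0 0 0.002 0 0 0; 1 0 0 0.001 0 0 0; 1 0 0 0.001 0 0 0; 1 0 0 0.0005 0 0 0; 1 0 0 0 0 0 0; 1 0 0 0 0 0 0")

```text
clock: 7.85
position: [0.5774, -0.2131, 0.0655]
orientation: [0.0, 0.995, -0.097, -0.0]
ft_force: [-2.5, 1.0, 2.8]
finger_gap: 0.366
```

Contact: the vertical force rose from -2.9 to +2.8 N at z = 0.0655, exactly the predicted height. Release.

play_rows(rows="0.7 0 0 0 0 0 0; 0.6 0 0 0 0 0 0; 0.5 0 0 0 0 0 0; 0.3 0 0 0 0 0 0; 0 0 0 0 0 0 0; 0 0 0 0 0 0 0; 0 0 0 0 0 0 0; 0 0 0 0 0 0 0; 0 0 0 0 0 0 0")

```text
clock: 8.75
position: [0.5773, -0.2131, 0.0651]
orientation: [0.0, 0.995, -0.097, -0.0]
ft_force: [-0.5, 1.0, -0.1]
finger_gap: 0.985
```

play_rows(rows="0 0 0 -0.01 0 0 0; 0 0 0 -0.02 0 0 0; 0 0 0 -0.03 0 0 0; 0 0 0 -0.04 0 0 0; 0 0 0 -0.05 0 0 0; 0 0 0 -0.03 0 0 0; 0 0 0 0 0 0 0; 0 0 0 0 0 0 0")

```text
clock: 9.55
position: [0.5776, -0.2132, 0.2463]
orientation: [0.0, 0.995, -0.097, 0.001]
ft_force: [0.2, 0.3, -1.2]
finger_gap: 1.004
```

```bash
python3 - <<'E'
from plant import arm;from h import *
o=[]
for n in("scene","side"):
    c=arm.camera(n);o.append(c["image"][:,:,::-1])
    q=big(masks(c)["red"]);M=cv2.moments(q);p=[M['m10']/M['m00'],M['m01']/M['m00']]
    print(n,p,cast(c,p,.09)[0],"expected px",proj(c,[.5773,-.2131,.09]))
cv2.imwrite("pics/s6.png",np.clip(1.5*cv2.resize(np.hstack([o[0][90:370,190:490],o[1][130:410,180:480]]),(800,373)),0,255).astype(np.uint8))
E
```

```text
scene [265.8006785411365, 152.07972858354537] [ 0.57451759 -0.21642942  0.09      ] expected px [[265.91603829 153.68616104]]
side [404.68761140819964, 177.4692513368984] [ 0.57664665 -0.2137583   0.09      ] expected px [[404.17516926 177.54126081]]
```

View pics/s6.png

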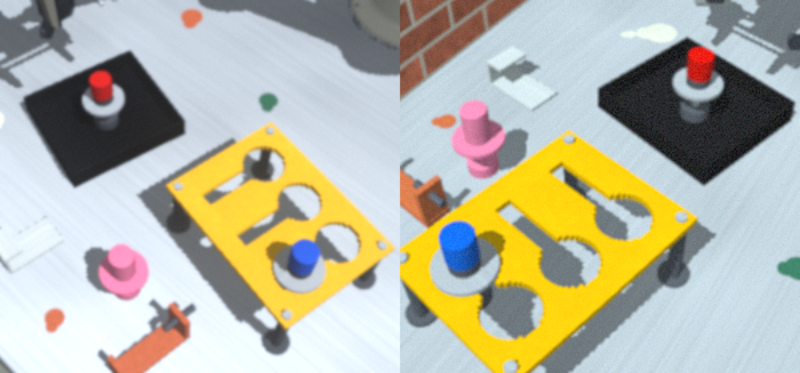

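The red bolt stands upright in the tray (scene (266,152), side (405,177), within 2 px of the expected position). The blue bolt still hangs in its slot, and the gripper is clear.

```bash
python3 -c "
from plant import arm
print(arm.hand_in())"
```

```text
the job is handed in; nothing more can be done
None
```

The red-capped bolt now stands upright on its head near the middle of the black tray, released, and I handed the job in at about 9.7 s. I gripped it by the cap, raised it 4 mm and slid it 60 mm along its slot. I then lifted it out through the wide end, lowered it into the tray and let go.

**Last checks:**
- **Red bolt:** both camera views show it upright in the tray, with its cap within 2 px of where it should be. It touched down at the predicted height.
- **Forces:** wrist readings at the end of each move stayed below about 5 N.
- **Blue bolt:** it still hangs in its slot, going by the pictures alone; I did not measure its position again.
- **Disagreement:** my tray-centre estimates differed by about 10 mm between views, because the near walls biased the scene view. That left ample room in the tray. No check failed.

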